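# Find the pitch-comb leaf that fits the lead screw

## Robot

A 6-joint arm with a two-finger parallel gripper is mounted at the origin on the work surface. World frame = base frame: x ahead of the robot, y to its left, z up, the work surface at z = 0. Lengths are in m, angles in rad, forces in N, time in s.
With the tool pointing down it reaches from about 0.25 to 0.85 m from the base axis. Payload 12.5 kg.
Tool frame: the origin (TCP) lies midway between the tips of the shut fingers; the grasp point (between the pads) lies 19 mm behind it; z points along the fingers, y is the direction in which the jaws open and shut (so a half turn about z gives the same grasp; the last joint's range is limited). The gripper opens to 93 mm and grips with 3 to 60 N. Pads are 15 mm wide; open, the fingers measure 128 mm over their backs; the gripper's body (75 mm by 188 mm) begins 65 mm behind the grasp point.
Start: joints at [1.168, 0.351, 1.652, -0, 1.139, -0.085], TCP at [0.172, 0.522, 0.219] pointing down, gripper open.
Joint ranges: [-2.75, 2.75], [-0.79, 2.1], [0.01, 2.65], [-1.57, 4.71], [0.07, 3.14], [-2.87, 2.87]. Speed limits (rad/s): [2.22, 2.22, 2.79, 3.14, 3.14, 3.14].

## Interface

Orientations are given as a unit quaternion [x, y, z, w].
In Python, from workcell import get_state, snapshot, get_calibration, hand_in gives the robot as it stands. The module is installed in compiled form; this text tells all that it offers.
- The arm moves only by the tool arm_command, never from a script. Its argument "increments" is a list of rows, each a list of 7 numbers: the shift along the tool's x, y, z in m, then the turn, a rotation vector about the tool's x, y, z in rad, then the closure in counts, from 0 (fully open) to 255 (shut). A call has 1 to 8 rows; each row is the pose to reach, as a shift and turn from the pose measured when the call began, along the tool's axes at that moment; what a row does not reach only later rows make up. A row lasts 1/10 s, in which the tool goes at most 50 mm and 8.59 degrees, less where a joint would pass 70% of its speed; a pose out of reach is approached as far as the arm can. A call with a gripper value outside its range is refused whole. The fingers move at their own pace and stop on an object; "newtons" is the grip in N (left out, the last holds). Time passes only in rows, so rows that repeat a pose let the fingers close. It gives the time, the measured TCP pose, the force and the opening at its end, in the units of the state.
- get_state(): the state, without advancing time (a new reading comes with each control period).
- snapshot(name): name is "scene" or "top" or "wrist"; returns the picture (400x640x3 uint8, blue, green, red); there is no depth.
- get_calibration(name): a dict with "vfov" (degrees; the focal length in pixels is half the picture's height over the tangent of half this angle, whatever the lens; pixels are square), "cx", "cy" (the principal point, pixels), "dist" ([k1, k2, p1, p2, k3] as OpenCV has them; the pictures are not rectified), "extrinsics" (4x4, takes a point from camera to world coordinates). Camera axes: x right, y down, z forward; pixel columns grow to the right and rows downward; lengths in m; the calibration is good to about 2 mm. A picture is of the moment at which its call begins: read the wrist's pose just before it. get_calibration takes no time and is no camera call; for the wrist camera it gives the pose at the moment of the call.
- hand_in(): hands the job in, once; it reports no verdict.
The state is a dict: "time_s": time; "joint_pos": joint angles; "joint_velocities": joint speeds; "joint_torque": joint torques, N m; "tool_pos": TCP position; "orientation": TCP orientation; "force": force on the tool from outside, world axes, zero at the start; "ft_torque": the same for the moment, N m; "opening": finger opening in m.
Only numpy, scipy, OpenCV 4.12 (cv2) and the standard library are available. Lean on these libraries where they do the work, as an engineer would, in place of code of your own. Each camera call takes 0.05 s, during which the arm holds its last target. There are 200 camera calls.

## Task

One of the three pitch-comb leaves on the grey rack fits the lead screw of the middle one of the three linear-axis modules, the one nearest the robot. Hold the leaves one at a time with their teeth gently against that thread, without forcing them, until one seats fully home along its whole length, and hold it there for a moment. Stand that leaf leaning back in the yellow holder, with the other two leaning on the grey rack as at the start, in any of its places, and leave the jar, the wheel and the screwdriver where they are.

Things in the scene. Friction and masses are not known exactly. Their poses are not given: they have to be found in the camera images.
- leaf_1: pitch-comb leaf: aluminium comb 64 long x 8 mm thick, square teeth 5.5 mm long, orange grip tab 24 wide x 8 mm thick. Origin: mid comb at the tooth tips, on the middle tooth. y along the comb, x across its thickness, z from teeth to tab: comb plate z 5.5 to 29.5 mm, tab z 29.5 to 74 mm centred on y = 0; pinch the tab across y near z = 57 mm. About 50 g
- leaf_2: like leaf_1 but for the tooth pitch. The three leaves have pitches of 8, 10 and 12 mm (7, 5, 5 teeth, each 0.3 pitch wide); which has which is not told. They start leaning on the grey rack, shuffled among its three places
- leaf_3: like leaf_1 but for the tooth pitch (see leaf_2)
- leaf_1_end_l (a point): point on the line of the tooth tips of leaf_1, +20 mm along its y
- leaf_1_end_r (a point): point on the line of the tooth tips of leaf_1, -20 mm along its y
- leaf_2_end_l (a point): point on the line of the tooth tips of leaf_2, +20 mm along its y
- leaf_2_end_r (a point): point on the line of the tooth tips of leaf_2, -20 mm along its y
- leaf_3_end_l (a point): point on the line of the tooth tips of leaf_3, +20 mm along its y
- leaf_3_end_r (a point): point on the line of the tooth tips of leaf_3, -20 mm along its y
- module_p: fixed linear-axis module: base 10 mm thick, blue end plates at y = +-92 mm (46 mm in x, 12 in y, 117 mm high), between them a lead screw along y, axis 50 mm above the bench, and a 16 mm guide shaft along y, 55 mm straight above the screw axis. Origin on the bench under the screw's middle, x away from the robot. To be used: the one of the three modules nearest the robot (|y| < 0.28 m), the middle one
- module_q: like module_p but for the thread pitch: 8, 10 or 12 mm, each module fits one leaf; which is not told. Thread: crest radius 18, root radius 13 mm, over y = -65 to 65 mm; grooves 0.7 pitch wide at the crest, 0.5 at the root, one groove at y = 0. A leaf that fits has its tooth tips 13 mm from the axis, one that does not stops on the crests about 18 mm from it
- module_r: like module_p but for the thread pitch (see module_q). The guide shaft bars a leaf from straight above: bring it from the robot's side (-x), tilted 25 to 50 degrees from vertical, its plane through the screw axis. Two of the modules stand unused at the far left and right of the bench
- rack: fixed grey rack 260 mm long with places at y = -85, 0, 85 mm between 14 mm high dividers. Tooth tips stand on a ledge, the leaf's flat lies back on a board, its z axis leaning 26 degrees to -x; tab free but for an 18 mm wide spine behind it, up to 41 mm from the tips. Origin on the bench under the middle, x away from the robot; a leaf in place has its origin at x = 0, z = 30 mm
- holder: fixed yellow holder 90 mm long (y), like one place of the rack, empty at the start. Origin on the bench under its middle, x away from the robot; a leaf in place has its origin at x = 0, y = 0, z = 30 mm of this frame and its z axis leaning 26 degrees to -x
- flux_jar: bystander: jar with green cap, 52 mm diameter, 55 mm high; origin under its middle
- wheel: bystander: small robot wheel lying flat, 64 mm diameter, 26 mm high, black tyre, yellow hub; origin under its middle
- screwdriver: bystander: screwdriver lying on the bench, handle to its -x; origin about its middle
There are look-alikes about, which are no part of the job. Leave any black or purple look-alike of the leaf_1 alone.

How it is judged:
By the outcome, as a careful person would: the job done as asked, in the order asked, and still so for the second after the job is handed in, with the robot touching nothing.
It also fails if it takes over 72 s, if anything falls off the work surface, if the arm or the gripper's body presses on something with over 40 N, if the wrist force passes 120 N, or if a joint passes its speed limit or range.

## Working session

There is one attempt and no reset: what is moved stays moved. The work goes in short steps, Python scripts to look and compute and a tool call to move; the robot and the scene stay as the last step left them, time stands still between calls to the robot, and variables do not carry over. Pictures are saved under pics/ and viewed, about 8 in all and at most 12, crops included, and the job is handed in when it is done.

Besides the shell and the picture viewer there is one more tool, called after ">>>" by a JSON object that holds its "name" and its "arguments", one argument or row to a line. arm_command: Moves the arm, as the interface text tells. Its arguments: {"type":"object","properties":{"increments":{"type":"array","items":{"type":"array","items":{"type":"number"}}},"newtons":{"type":"number"}},"required":["increments"]}

```bash
ls; mkdir -p pics
python3 - <<'E'
from workcell import *
import cv2,numpy as np
s=get_state(); print(s)
for n in("scene","top","wrist"):
    c=get_calibration(n); print(n,{k:(np.round(v,4).tolist() if k!='x' else v) for k,v in c.items()})
    im=snapshot(n); cv2.imwrite(f"pics/{n}0.png",im)
E
```

```text
pics
{'time_s': 0.0, 'joint_pos': array([ 1.16842631e+00,  3.51234410e-01,  1.65241120e+00, -2.62545533e-05,
        1.13910447e+00, -8.46401413e-02]), 'joint_velocities': array([-0.00155832, -0.00098852, -0.00036623, -0.00021239,  0.0002441 ,
        0.00135277]), 'joint_torque': array([ 1.09217061e-03, -4.97317457e+01, -2.85264409e+01,  6.99802511e-02,
        2.55468325e-02, -1.32696537e-04]), 'tool_pos': array([0.17169505, 0.52215524, 0.21810733]), 'orientation': array([ 1.58192083e-01,  9.87408188e-01, -5.64516705e-04, -1.27963521e-04]), 'force': array([-0.23542133,  0.27452364,  0.41523844]), 'ft_torque': array([-0.00713624,  0.01989506, -0.00471594]), 'opening': 0.09276157798649963}
scene {'vfov': 57.3562, 'cx': 316.6916, 'cy': 206.152, 'dist': [-0.0131, 0.0, 0.0, 0.0, 0.0], 'extrinsics': [[0.3332, 0.7456, -0.5771, 1.1495], [0.9428, -0.2718, 0.1931, -0.1821], [-0.0129, -0.6084, -0.7935, 0.9443], [0.0, 0.0, 0.0, 1.0]]}
top {'vfov': 46.1031, 'cx': 322.511, 'cy': 199.6246, 'dist': [0.0273, 0.0, 0.0, 0.0, 0.0], 'extrinsics': [[-0.0146, -0.9939, 0.1092, 0.3364], [-0.9998, 0.0157, 0.0089, 0.0372], [-0.0106, -0.1091, -0.994, 1.407], [0.0, 0.0, 0.0, 1.0]]}
wrist {'vfov': 60.2467, 'cx': 323.8514, 'cy': 199.7486, 'dist': [-0.0746, 0.0, 0.0, 0.0, 0.0], 'extrinsics': [[0.3109, 0.9163, 0.2523, 0.1018], [0.9504, -0.2995, -0.0837, 0.5459], [-0.0011, 0.2659, -0.964, 0.3851], [0.0, 0.0, 0.0, 1.0]]}
```

View pics/top0.png

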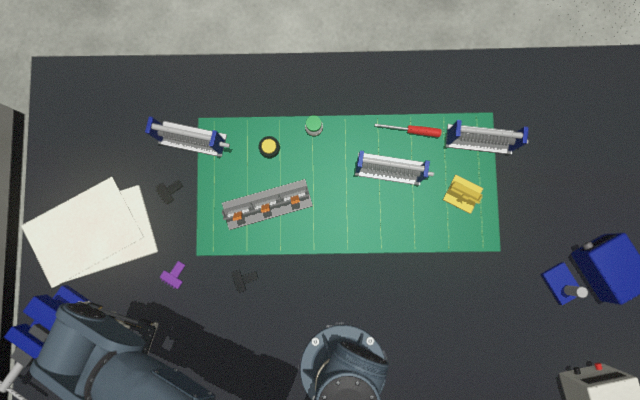

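View pics/scene0.png

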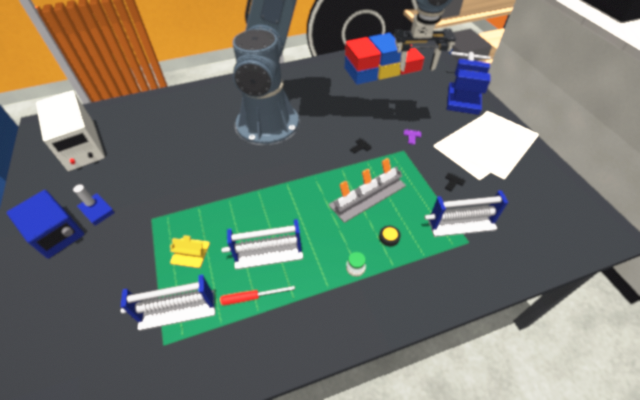

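```bash
cat > h.py <<'E'
from workcell import *
import cv2,numpy as np
from scipy.spatial.transform import Rotation as R
def cam(n):
    c=get_calibration(n); f=200/np.tan(np.radians(c["vfov"])/2)
    return np.array([[f,0,c["cx"]],[0,f,c["cy"]],[0,0,1]]),np.array(c["dist"]),np.array(c["extrinsics"])
def ray(C,uv):
    K,d,E=C; p=cv2.undistortPoints(np.float64(uv).reshape(-1,1,2),K,d)[:,0]
    v=np.c_[p,np.ones(len(p))]@E[:3,:3].T
    return E[:3,3],v
def onz(C,uv,z):
    o,v=ray(C,uv); return o+v*((z-o[2])/v[:,2])[:,None]
def proj(C,P):
    K,d,E=C; T=np.linalg.inv(E)
    return cv2.projectPoints(np.float64(P).reshape(-1,1,3),cv2.Rodrigues(T[:3,:3])[0],T[:3,3],K,d)[0][:,0]
def tri(C1,u1,C2,u2):
    o1,v1=ray(C1,u1);o2,v2=ray(C2,u2);v1=v1[0];v2=v2[0]
    A=np.c_[v1,-v2];s=np.linalg.lstsq(A,o2-o1,rcond=None)[0]
    a=o1+s[0]*v1;b=o2+s[1]*v2;return (a+b)/2,np.linalg.norm(a-b)
def blobs(im,lo,hi,amin=8):
    m=cv2.inRange(cv2.cvtColor(im,cv2.COLOR_BGR2HSV),np.array(lo),np.array(hi))
    n,l,st,ce=cv2.connectedComponentsWithStats(m)
    return [(int(st[i,4]),ce[i].round(1).tolist(),cv2.minAreaRect(np.argwhere(l==i)[:,::-1].astype(np.float32))) for i in range(1,n) if st[i,4]>=amin]
def inc(pos,Rt,s=None):
    s=s or get_state(); R0=R.from_quat(s["orientation"])
    d=R0.inv().apply(np.array(pos)-s["tool_pos"]); r=(R0.inv()*Rt).as_rotvec()
    print("inc",d.round(4).tolist(),r.round(4).tolist(),"rows>=",max(np.linalg.norm(d)/.05,np.linalg.norm(r)/.15).round(1))
def frame(yaw,lean):
    # tool R: z=-leaf z, tool y=+leaf y ; leaf leaning 'lean' deg to -x of frame with yaw
    B=R.from_euler('z',yaw,degrees=True)*R.from_euler('y',-lean,degrees=True)  # leaf
    return B*R.from_euler('y',180,degrees=True)
E
python3 - <<'E'
from h import *
t=cv2.imread("pics/top0.png");C=cam("top");S=cam("scene");sc=cv2.imread("pics/scene0.png")
for nm,lo,hi,z in(("orange",(5,150,120),(16,255,255),.09),("yellow",(20,120,100),(33,255,255),.03),("blue",(110,120,40),(130,255,255),.117),("green",(55,100,120),(75,200,255),.055)):
    for im,c,k in((t,C,"top"),(sc,S,"scene")):
        for b in blobs(im,lo,hi):
            if b[0]<2000 : print(nm,k,b[0],b[1],onz(c,[b[1]],z)[0].round(3),"ang",round(b[2][2],1),np.round(b[2][1],0))
s=get_state();R0=R.from_quat(s["orientation"]);E=cam("wrist")[2]
print(R0.inv().apply(E[:3,3]-s["tool_pos"]),R0.as_matrix().T@E[:3,:3])
cv2.imwrite("pics/c1.png",cv2.resize(t[100:240,140:540],None,fx=2,fy=2,interpolation=cv2.INTER_CUBIC))
E
```

```text
orange top 48 [294.5, 199.6] [0.482 0.128 0.09 ] ang 76.0 [6. 8.]
orange top 46 [264.9, 208.0] [0.46  0.212 0.09 ] ang 0.0 [8. 6.]
orange top 47 [237.0, 216.1] [0.438 0.29  0.09 ] ang 71.6 [6. 9.]
orange scene 168 [498.1, 20.8] [-0.232  1.219  0.09 ] ang 78.7 [12. 20.]
orange scene 70 [385.9, 165.3] [0.448 0.29  0.09 ] ang 90.0 [11.  6.]
orange scene 76 [366.3, 176.2] [0.47  0.211 0.09 ] ang 80.5 [12.  7.]
orange scene 81 [344.3, 188.4] [0.493 0.128 0.09 ] ang 76.0 [13.  7.]
orange scene 10 [222.8, 296.6] [ 0.715 -0.288  0.09 ] ang 54.5 [2. 9.]
orange scene 8 [223.6, 303.6] [ 0.734 -0.29   0.09 ] ang 18.4 [6. 2.]
yellow top 172 [268.2, 145.6] [0.653 0.209 0.03 ] ang 90.0 [14. 14.]
yellow top 879 [463.0, 193.9] [ 0.498 -0.363  0.03 ] ang 26.6 [34. 28.]
yellow scene 267 [389.0, 70.8] [-0.113  0.589  0.03 ] ang 79.4 [13. 22.]
yellow scene 192 [389.8, 233.5] [0.656 0.21  0.03 ] ang 90.0 [13. 16.]
yellow scene 916 [188.3, 251.6] [ 0.514 -0.364  0.03 ] ang 8.1 [37. 30.]
blue top 149 [151.6, 128.1] [0.688 0.526 0.117] ang 31.0 [22. 16.]
blue top 129 [455.2, 129.8] [ 0.668 -0.324  0.117] ang
[... 3576 characters left out ...]
.   5.]
green scene 368 [252.5, 215.6] [ 0.47  -0.16   0.055] ang 81.9 [39. 60.]
green scene 1367 [221.0, 269.6] [ 0.619 -0.283  0.055] ang 22.9 [150. 100.]
green scene 89 [447.1, 237.8] [0.738 0.347 0.055] ang 7.4 [33. 12.]
green scene 110 [264.9, 237.1] [ 0.558 -0.144  0.055] ang 81.6 [ 2. 57.]
green scene 14 [222.1, 249.5] [ 0.557 -0.268  0.055] ang 90.0 [7. 5.]
green scene 9 [233.4, 266.6] [ 0.621 -0.249  0.055] ang 71.6 [6. 2.]
green scene 96 [180.9, 326.3] [ 0.74  -0.405  0.055] ang 78.4 [13. 40.]
[ 0.07388339  0.00053507 -0.16685642] [[ 1.57541009e-03 -9.63980509e-01 -2.65968223e-01]
 [ 9.99998747e-01  1.56046950e-03  2.67497882e-04]
 [ 1.57172556e-04 -2.65968311e-01  9.63981760e-01]]
```

View pics/c1.png

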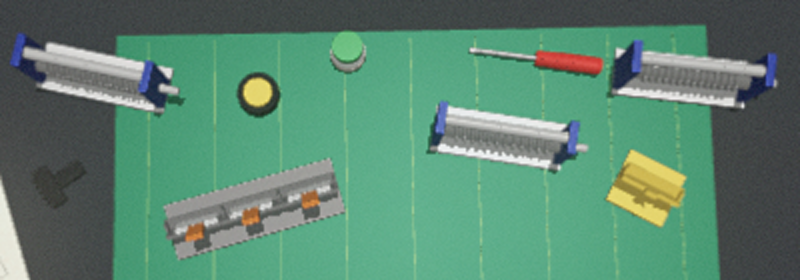

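```bash
cat >> h.py <<'E'
CAMT=np.array([.0739,.0005,-.1669])
def campose(tgt,yaw,lean,dist):
    Rt=frame(yaw,lean); zc=Rt.apply([-.266,0,.964]); p=np.array(tgt)-dist*zc
    tcp=p-Rt.apply(CAMT); print("tcp",tcp.round(3),"cam",p.round(3),Rt.as_quat().round(3)); return tcp,Rt
E
python3 - <<'E'
from h import *
inc(*campose([.485,.212,.05],15,-33,.27))
E
```

```text
tcp [0.536 0.225 0.127] cam [0.564 0.233 0.307] [-0.125  0.951 -0.037 -0.282]
inc [-0.4388, -0.1684, 0.0912] [0.1661, 0.5592, -0.5635] rows>= 9.6
```

>>> {"name": "arm_command", "arguments": {
  "increments": [
    [-0.439,-0.168,0.06,0.166,0.559,-0.563,0],
    [-0.439,-0.168,0.06,0.166,0.559,-0.563,0],
    [-0.439,-0.168,0.06,0.166,0.559,-0.563,0],
    [-0.439,-0.168,0.06,0.166,0.559,-0.563,0],
    [-0.439,-0.168,0.06,0.166,0.559,-0.563,0],
    [-0.439,-0.168,0.06,0.166,0.559,-0.563,0],
    [-0.439,-0.168,0.091,0.166,0.559,-0.563,0],
    [-0.439,-0.168,0.091,0.166,0.559,-0.563,0]
  ]
}}

```text
time_s: 0.95
tool_pos: [0.4611, 0.2865, 0.1544]
orientation: [-0.125, 0.951, -0.037, -0.282]
force: [1.0, -0.1, 0.4]
opening: 0.0931
```

Run:
```python
from h import *
inc(*campose([.485,.212,.05],15,-33,.27));print(get_state()["joint_pos"].round(2))
```

```text
tcp [0.536 0.225 0.127] cam [0.564 0.233 0.307] [-0.125  0.951 -0.037 -0.282]
inc [-0.0622, -0.0786, -0.008] [0.0003, -0.0009, -0.0007] rows>= 2.0
[ 0.42  0.71  1.34  0.09  1.66 -1.43]
```

>>> {"name": "arm_command", "arguments": {
  "increments": [
    [-0.031,-0.039,-0.004,0,0,0,0],
    [-0.062,-0.079,-0.008,0,0,0,0],
    [-0.062,-0.079,-0.008,0,0,0,0],
    [-0.062,-0.079,-0.008,0,0,0,0]
  ]
}}

```text
time_s: 1.35
tool_pos: [0.5361, 0.224, 0.1264]
orientation: [-0.124, 0.95, -0.037, -0.283]
force: [-0.5, -0.2, 0.5]
opening: 0.093
```

```bash
cat >> h.py <<'E'
def shot(name):
    C=cam("wrist"); im=snapshot("wrist"); cv2.imwrite(f"pics/{name}.png",im)
    import pickle; pickle.dump(C,open(f"pics/{name}.pkl","wb")); return im,C
def load(name):
    import pickle; return cv2.imread(f"pics/{name}.png"),pickle.load(open(f"pics/{name}.pkl","rb"))
E
python3 - <<'E'
from h import *
im,C=shot("rack1")
for b in blobs(im,(5,150,100),(18,255,255),60): print(b)
E
```

```text
(1733, [337.7, 158.3], ((338.0, 159.0), (52.0, 34.0), 90.0))
(1781, [450.2, 157.9], ((450.91448974609375, 158.74620056152344), (35.35639572143555, 60.16529846191406), 15.068489074707031))
(1739, [216.0, 158.6], ((214.8758544921875, 159.78001403808594), (57.224647521972656, 36.7338752746582), 80.21759033203125))
```

View pics/rack1.png

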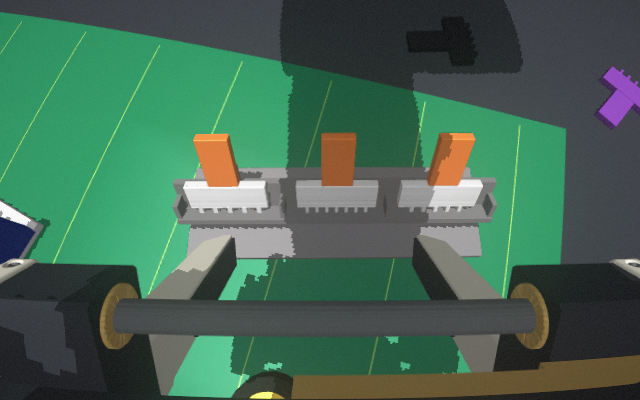

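Run:
```python
from h import *
im,C=load("rack1")
c=im[172:222,175:490]
c=cv2.LUT(c,np.array([min(255,int(255*(i/255)**.6)) for i in range(256)],np.uint8))
cv2.imwrite("pics/rack1c.png",np.vstack([cv2.resize(c[:,:160],None,fx=5,fy=5,interpolation=cv2.INTER_CUBIC),cv2.resize(c[:,155:],None,fx=5,fy=5,interpolation=cv2.INTER_CUBIC)]))
```

```text
(no output)
```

View pics/rack1c.png

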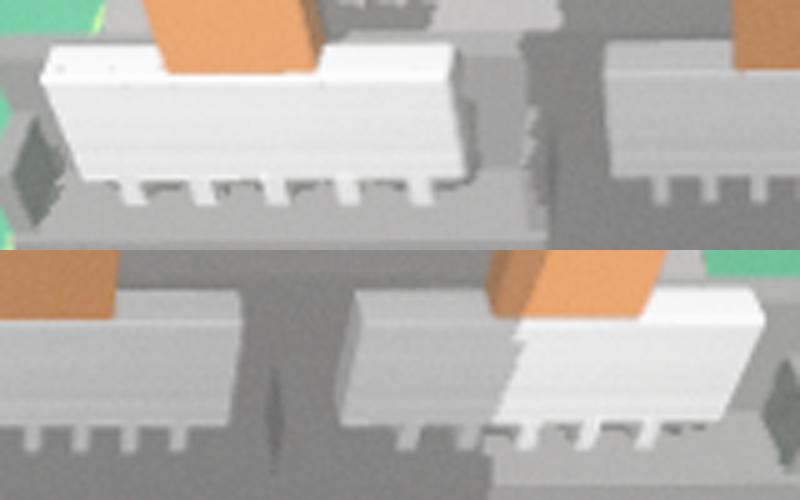

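Run:
```python
from h import *
im,C=load("rack1")
P=onz(C,[[230.4,212.8],[336.6,212],[435.2,211.4]],.0318);print(P.round(4),np.diff(P,axis=0),np.linalg.norm(np.diff(P,axis=0),axis=1))
d=P[2]-P[0];yaw=np.degrees(np.arctan2(-d[0],d[1]));print("yaw",yaw)
xh=np.array([np.cos(np.radians(yaw)),np.sin(np.radians(yaw)),0])
print("origin",(P.mean(0)-.0036*xh).round(4))
# check with tab-top: front-top corners from orange boxes
T=onz(C,[[212,134],[338.5,133],[458,133.5]],.03+.074*np.cos(.4538)+.0018);print("tab tops",T.round(4),"pred",(P-.0*xh-.074*np.sin(.4538)*xh)[:,:2].round(4))
# plate corners bottom
Q=onz(C,[[175+82/5,172+180/5],[175+465/5,172+180/5],[155+175+341/5,172+174/5],[155+175+722/5,172+172/5]],.0318+.0055*.9);print(Q.round(4),np.linalg.norm(Q[1]-Q[0]),np.linalg.norm(Q[3]-Q[2]))
# next view: module
inc(*campose([.576,-.148,.06],-9.4,15,.28))
```

```text
[[0.5104 0.1371 0.0318]
 [0.4869 0.2222 0.0318]
 [0.4652 0.3017 0.0318]] [[-0.0234939   0.08511929  0.        ]
 [-0.02167781  0.07952252  0.        ]] [0.08830208 0.08242426]
yaw 15.34234248180979
origin [0.484  0.2194 0.0318]
tab tops [[0.474  0.1287 0.0983]
 [0.4513 0.2121 0.0983]
 [0.4299 0.2915 0.0983]] pred [[0.4791 0.1285]
 [0.4556 0.2136]
 [0.4339 0.2932]]
[[0.5159 0.1059 0.0368]
 [0.4995 0.1674 0.0368]
 [0.471  0.2701 0.0368]
 [0.4542 0.3318 0.0368]] 0.06363312333959101 0.06391213721511586
tcp [ 0.549 -0.144  0.159] cam [ 0.436 -0.125  0.301] [ 0.081  0.988 -0.011  0.13 ]
inc [0.0863, -0.36, 0.0177] [-0.0687, -0.8266, 0.4318] rows>= 7.4
```

>>> {"name": "arm_command", "arguments": {
  "increments": [
    [0.01,-0.045,0.0,-0.009,-0.103,0.054,0],
    [0.022,-0.09,-0.01,-0.017,-0.206,0.108,0],
    [0.032,-0.135,-0.01,-0.026,-0.31,0.162,0],
    [0.043,-0.18,-0.01,-0.034,-0.413,0.216,0],
    [0.054,-0.225,0.0,-0.043,-0.517,0.27,0],
    [0.065,-0.27,0.01,-0.052,-0.62,0.324,0],
    [0.076,-0.315,0.015,-0.06,-0.723,0.378,0],
    [0.086,-0.36,0.018,-0.069,-0.827,0.432,0]
  ]
}}

```text
time_s: 2.2
tool_pos: [0.5487, -0.1443, 0.1602]
orientation: [0.082, 0.988, -0.011, 0.133]
force: [0.5, -0.0, -0.6]
opening: 0.0933
```

>>> {"name": "arm_command", "arguments": {
  "increments": [
    [0,0,0,0,0,0,0],
    [0,0,0,0,0,0,0]
  ]
}}

```text
time_s: 2.4
tool_pos: [0.5482, -0.1438, 0.161]
orientation: [0.082, 0.988, -0.011, 0.133]
force: [1.1, 0.2, -0.0]
opening: 0.093
```

Run:
```python
from h import *
print(get_state()["joint_pos"].round(2),get_state()["tool_pos"])
im,C=shot("mod1")
```

```text
[-0.36  0.34  1.86  0.08  0.68 -1.83] [ 0.54822245 -0.14379094  0.16100163]
```

View pics/mod1.png

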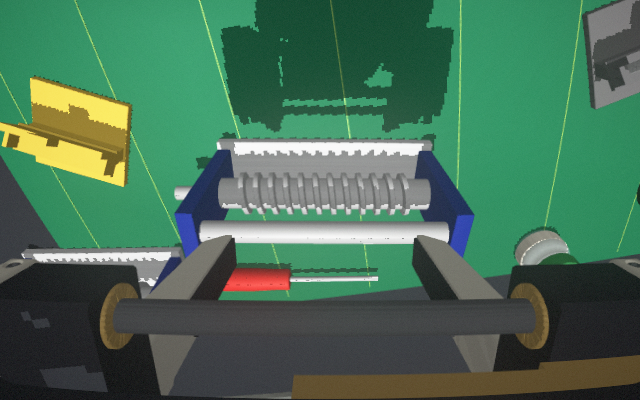

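Run:
```python
from h import *
im,C=load("mod1")
cv2.imwrite("pics/mod1c.png",cv2.resize(im[130:250,210:440],None,fx=3.4,fy=3.4,interpolation=cv2.INTER_CUBIC))
g=cv2.cvtColor(im,cv2.COLOR_BGR2GRAY).astype(float)
for r in (180,186,192,198,205,212): print(r,g[r,215:435].astype(int).tolist())
```

```text
180 [49, 48, 44, 44, 54, 111, 119, 123, 121, 122, 121, 122, 125, 121, 119, 123, 122, 125, 124, 121, 121, 126, 126, 154, 170, 164, 162, 144, 104, 99, 105, 117, 125, 122, 122, 125, 121, 131, 155, 170, 161, 159, 137, 103, 102, 110, 122, 125, 122, 123, 124, 124, 137, 162, 168, 163, 161, 133, 106, 105, 116, 124, 128, 122, 123, 125, 126, 132, 156, 168, 165, 159, 132, 109, 110, 121, 124, 124, 126, 125, 125, 125, 131, 158, 170, 166, 161, 131, 110, 116, 124, 122, 125, 125, 123, 127, 120, 130, 157, 167, 161, 157, 130, 108, 117, 126, 126, 122, 126, 125, 124, 117, 128, 158, 166, 163, 159, 132, 113, 121, 122, 125, 124, 127, 124, 125, 119, 129, 157, 167, 165, 159, 131, 117, 123, 123, 127, 124, 126, 123, 117, 116, 130, 158, 165, 147, 148, 128, 119, 122, 122, 125, 123, 122, 123, 111, 112, 136, 161, 163, 160, 156, 137, 124, 123, 120, 122, 122, 121, 119, 105, 113, 137, 163, 162, 157, 154, 133, 121, 119, 120, 118, 119, 122, 108, 105, 114, 141, 163, 161, 156, 148, 124, 119, 119, 118, 120, 119, 120, 120, 118, 117, 115, 116, 117, 117, 115, 118, 117, 117, 116, 116, 113, 86, 53, 56, 54, 57, 54, 52]
186 [50,
[... 4755 characters left out ...]
 150, 108, 117, 126, 127, 125, 124, 125, 127, 129, 177, 202, 205, 205, 178, 130, 119, 126, 124, 124, 122, 125, 125, 127, 142, 187, 205, 206, 208, 164, 130, 124, 125, 123, 126, 126, 123, 124, 120, 160, 195, 206, 211, 195, 150, 123, 123, 125, 125, 124, 126, 124, 126, 127, 181, 202, 207, 206, 183, 139, 125, 122, 122, 124, 126, 123, 124, 123, 140, 188, 208, 206, 210, 168, 130, 121, 124, 121, 121, 124, 118, 119, 104, 147, 193, 204, 207, 198, 145, 122, 124, 123, 121, 123, 119, 116, 121, 127, 178, 203, 209, 208, 173, 129, 121, 119, 123, 122, 112, 115, 120, 106, 127, 201, 205, 207, 207, 135, 116, 120, 119, 119, 119, 119, 121, 119, 117, 113, 78, 57, 56, 49, 54, 50, 54, 50, 51, 53, 53, 50, 51, 49, 51]
```

View pics/mod1c.png

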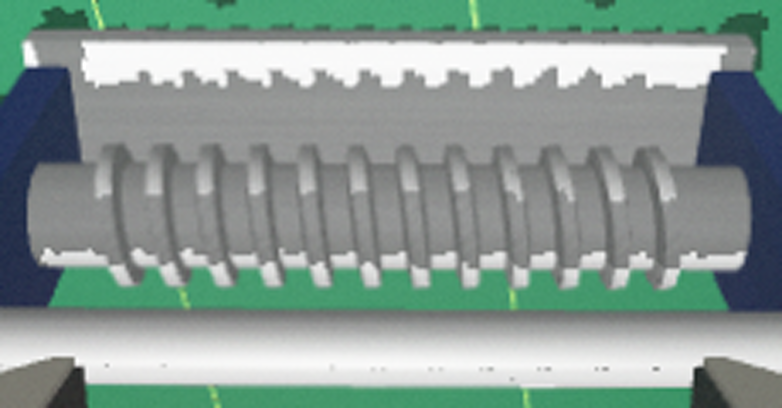

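```bash
cat >> h.py <<'E'
def ux(yaw): a=np.radians(yaw); return np.array([np.cos(a),np.sin(a),0])
def uy(yaw): a=np.radians(yaw); return np.array([-np.sin(a),np.cos(a),0])
def grasp(org,yaw,lean,off=0,pt=.038):
    Rt=frame(yaw,lean); return np.array(org)-(pt+off)*Rt.apply([0,0,1]),Rt
RY=15.2
E
python3 - <<'E'
from h import *
im,C=load("mod1")
A=onz(C,[[220,193.7],[324.6,193.7],[429,193.7]],.05);print("axis",A.round(4),"len",np.linalg.norm(A[2]-A[0]))
d=A[2]-A[0];yaw=np.degrees(np.arctan2(-d[0],d[1]));print("yaw",yaw)
S=onz(C,[[202,210],[202,210]],.1)
G=onz(C,[[322.3,180],[323.4,190],[326.4,210]],.064);print("groove",G.round(4))
rows=[310,385];m=130+np.mean(rows)/3.4
print("shaft",onz(C,[[230,m+.0],[420,m]],.105).round(4), "pred line x at same y:",[A[1]+uy(yaw)*k for k in(-.07,.07)])
T=onz(C,[[240+0*i,180] for i in range(1)]+[[404.5,180]],.06);print("pitch",np.linalg.norm(T[1]-T[0])/11)
O=np.array([.5104,.1371,.03])-.0036*ux(RY);print("leaf",O)
p,Rt=grasp(O,RY,26,.07);print(p,Rt.as_quat());inc(p,Rt)
E
```

```text
axis [[ 0.5628 -0.2348  0.05  ]
 [ 0.5773 -0.1472  0.05  ]
 [ 0.5918 -0.0597  0.05  ]] len 0.17750076712278898
yaw -9.39299579792245
groove [[ 0.557  -0.1457  0.064 ]
 [ 0.5659 -0.1463  0.064 ]
 [ 0.5849 -0.147   0.064 ]]
shaft [[ 0.5664 -0.2136  0.105 ]
 [ 0.5884 -0.0804  0.105 ]] pred line x at same y: [array([ 0.56592337, -0.21624322,  0.05      ]), array([ 0.58877212, -0.07812032,  0.05      ])]
pitch 0.011887724708258735
leaf [0.50692594 0.13615612 0.03      ]
[0.46123812 0.12374301 0.12706976] [-0.12886667  0.96581075  0.02975121  0.22297498]
inc [0.1341, 0.2489, -0.0017] [-0.1512, -0.183, -0.402] rows>= 5.7
```

>>> {"name": "arm_command", "arguments": {
  "increments": [
    [0.022,0.041,-0.01,-0.025,-0.03,-0.067,60],
    [0.045,0.083,-0.01,-0.05,-0.061,-0.134,118],
    [0.067,0.124,-0.01,-0.076,-0.091,-0.201,118],
    [0.09,0.166,-0.01,-0.1,-0.122,-0.268,118],
    [0.112,0.208,-0.005,-0.126,-0.152,-0.335,118],
    [0.134,0.249,-0.002,-0.151,-0.183,-0.402,118],
    [0.134,0.249,-0.002,-0.151,-0.183,-0.402,118],
    [0.134,0.249,-0.002,-0.151,-0.183,-0.402,118]
  ]
}}

```text
time_s: 3.25
tool_pos: [0.4607, 0.126, 0.1275]
orientation: [-0.131, 0.966, 0.03, 0.223]
force: [0.8, -0.1, 0.0]
opening: 0.05
```

Run:
```python
from h import *
p,Rt=grasp([.5069,.1362,.03],RY,26,0);inc(p,Rt)
print(get_state()["joint_pos"].round(2),get_state()["opening"])
im,C=shot("pre1")
for b in blobs(im,(5,150,100),(18,255,255),60): print(b)
# predicted tab top centre
print(proj(C,np.array([.5069,.1362,.03])+.074*-Rt.apply([0,0,1])))
```

```text
inc [0.0003, -0.0024, 0.0703] [0.0021, -0.0006, 0.004] rows>= 1.4
[ 0.13  0.2   2.23  0.23  0.27 -1.91] 0.0500372711819283
(687, [320.4, 217.5], ((319.5, 218.0), (28.0, 37.0), 90.0))
(1067, [451.5, 220.4], ((450.1924743652344, 219.61285400390625), (56.07551956176758, 27.80494499206543), 3.814074993133545))
(1163, [564.2, 219.3], ((562.087646484375, 218.92782592773438), (71.78497314453125, 23.1498966217041), 23.96249008178711))
(359, [72.9, 366.1], ((73.04586791992188, 366.4862365722656), (50.76479721069336, 7.471045017242432), 73.3007583618164))
(112, [256.5, 372.7], ((261.0, 372.0), (36.0, 4.0), 0.0))
[[318.94025103 227.10398487]]
```

View pics/pre1.png

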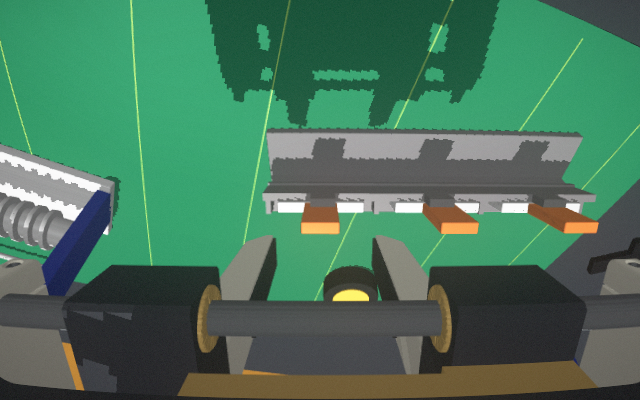

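>>> {"name": "arm_command", "arguments": {
  "increments": [
    [0,-0.0024,0.02,0.002,0,0.004,118],
    [0,-0.0024,0.04,0.002,0,0.004,118],
    [0,-0.0024,0.06,0.002,0,0.004,118],
    [0,-0.0024,0.07,0.002,0,0.004,118],
    [0,-0.0024,0.07,0.002,0,0.004,118]
  ]
}}

```text
time_s: 3.8
tool_pos: [0.4923, 0.1302, 0.0641]
orientation: [-0.127, 0.966, 0.029, 0.222]
force: [-0.4, -0.7, -0.3]
opening: 0.0499
```

>>> {"name": "arm_command", "arguments": {
  "increments": [
    [0,0,0,0,0,0,200],
    [0,0,0,0,0,0,220],
    [0,0,0,0,0,0,230],
    [0,0,0,0,0,0,230],
    [0,0,0,0,0,0,230]
  ],
  "newtons": 15
}}

```text
time_s: 4.3
tool_pos: [0.4925, 0.1303, 0.0646]
orientation: [-0.127, 0.966, 0.03, 0.223]
force: [-3.8, 0.9, 6.2]
opening: 0.024
```

Run:
```python
from h import *
s=get_state()
p,Rt=grasp([.5069,.1362,.03],RY,26,0);inc(p,Rt)
print(s["opening"],s["force"],s["tool_pos"],s["orientation"])
```

```text
inc [0.0013, 0.0019, -0.0001] [-0.0012, -0.0001, -0.0034] rows>= 0.0
0.024000721349557712 [-3.75022548  0.91295195  6.18413443] [0.49252233 0.13027709 0.06463552] [-0.12707084  0.96606027  0.0295308   0.22295399]
```

>>> {"name": "arm_command", "arguments": {
  "increments": [
    [-0.001,0,-0.01,0,0,0,230],
    [-0.001,0,-0.025,0,0,0,230],
    [-0.001,0,-0.05,0,0,0,230],
    [-0.001,0,-0.08,0,0,0,230],
    [-0.001,0,-0.1,0,0,0,230],
    [-0.001,0,-0.1,0,0,0,230]
  ]
}}

```text
time_s: 4.9
tool_pos: [0.4512, 0.1191, 0.1569]
orientation: [-0.127, 0.966, 0.029, 0.225]
force: [-0.2, 0.6, -0.3]
opening: 0.0238
```

```bash
cat >> h.py <<'E'
MY=-9.4; AX=np.array([.5771,-.1482,.05])
def seat(r,lean=38,dy=0):
    # tool pose with leaf tips at radius r from axis
    Rt=frame(MY,lean); return AX+dy*uy(MY)-(r+.038)*Rt.apply([0,0,1]),Rt
def where(lean=38):
    s=get_state();Rt=R.from_quat(s["orientation"]);t=s["tool_pos"]+.038*Rt.apply([0,0,1])
    v=t-AX; n=frame(MY,lean).apply([0,0,1]); 
    print("t",round(s["time_s"],2),"r(mm)",round(-v@n*1e3,2),"y",round(v@uy(MY)*1e3,2),"perp",round(v@np.cross(uy(MY),n)*1e3,2),"roterr",(frame(MY,lean).inv()*Rt).as_rotvec().round(4),"F",s["force"].round(1),"Fr",round(-s["force"]@n,1),"T",s["ft_torque"].round(2),"op",s["opening"].round(4))
E
python3 - <<'E'
from h import *
where(); inc(*seat(.060))
im,C=shot("lift1")
print(blobs(im,(5,150,100),(18,255,255),60))
E
```

```text
Traceback (most recent call last):
  File "h.py", line 53, in where
    print("t",round(s["time_s"],2),"r(mm)",round(-v@n*1e3,2),"y",round(v@uy(MY)*1e3,2),"perp",round(v@np.cross(uy(MY),n)*1e3,2),"roterr",(frame(MY,lean).inv()*Rt).as_rotvec().round(4),"F",s["force"].round(1),"Fr",round(-s["force"]@n,1),"T",s["ft_torque"].round(2),"op",s["opening"].round(4))
                                                                                                                                                                                                                                                                             ^^^^^^^^^^^^^^^^^^
AttributeError: 'float' object has no attribute 'round'
```

```bash
sed -i 's/s\["opening"\].round(4)/round(float(s["opening"]),4)/' h.py
python3 - <<'E'
from h import *
where(); inc(*seat(.10)); inc(*seat(.03)); print(seat(.1)[0],seat(.013)[0])
E
```

```text
t 4.9 r(mm) 151.31 y 250.07 perp 75.38 roterr [-0.2264  0.203  -0.3615] F [-0.2  0.6 -0.3] Fr -0.1 T [-0.08  0.25 -0.03] op 0.0238
inc [0.0216, -0.2557, -0.0126] [0.2264, -0.203, 0.3615] rows>= 5.1
inc [0.0108, -0.2735, 0.0542] [0.2264, -0.203, 0.3615] rows>= 5.6
[ 0.49327956 -0.13432362  0.15874548] [ 0.54612288 -0.14307177  0.09018855]
```

>>> {"name": "arm_command", "arguments": {
  "increments": [
    [0.004,-0.043,-0.01,0.038,-0.034,0.06,230],
    [0.007,-0.085,-0.015,0.075,-0.068,0.12,230],
    [0.011,-0.128,-0.02,0.113,-0.101,0.181,230],
    [0.014,-0.17,-0.02,0.151,-0.135,0.241,230],
    [0.018,-0.213,-0.016,0.189,-0.169,0.301,230],
    [0.022,-0.256,-0.013,0.226,-0.203,0.362,230],
    [0.022,-0.256,-0.013,0.226,-0.203,0.362,230],
    [0.022,-0.256,-0.013,0.226,-0.203,0.362,230]
  ]
}}

```text
time_s: 5.7
tool_pos: [0.4942, -0.1342, 0.1634]
orientation: [0.078, 0.944, -0.028, 0.319]
force: [-0.4, -0.4, -0.2]
opening: 0.0236
```

Run:
```python
from h import *
where(); inc(*seat(.03)); print(get_state()["joint_pos"].round(2))
im,C=shot("app1")
```

```text
t 5.7 r(mm) 103.15 y 0.15 perp -3.09 roterr [ 0.0034  0.0114 -0.0001] F [-0.4 -0.4 -0.2] Fr 0.1 T [ 0.07  0.44 -0.06] op 0.0236
inc [0.0027, -0.0, 0.0732] [-0.0034, -0.0114, 0.0001] rows>= 1.5
[-0.45  0.17  2.25  1.08  0.19 -2.87]
```

View pics/app1.png

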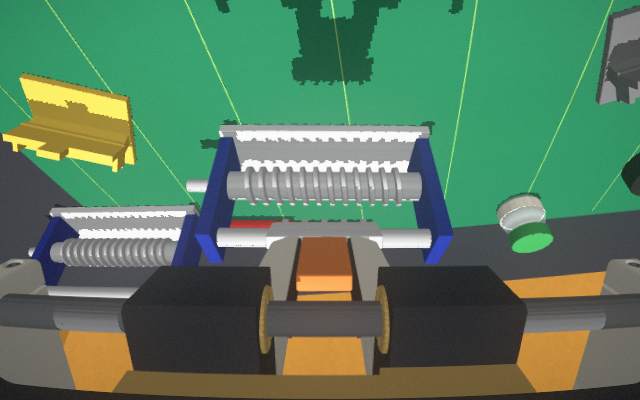

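```bash
sed -i 's/lean=38/lean=29/g' h.py
python3 - <<'E'
from h import *
where(); inc(*seat(.09)); inc(*seat(.03)); print(get_state()["joint_pos"].round(3))
E
```

```text
t 5.75 r(mm) 102.69 y 1.12 perp 13.2 roterr [ 0.0025 -0.1459 -0.0016] F [ 0.1 -0.7 -1.3] Fr -1.3 T [0.09 0.32 0.03] op 0.0239
inc [-0.0167, -0.0012, 0.0149] [-0.0025, 0.1459, 0.0016] rows>= 1.0
inc [-0.008, -0.001, 0.0742] [-0.0025, 0.1459, 0.0016] rows>= 1.5
[-0.445  0.168  2.249  1.077  0.19  -2.868]
```

>>> {"name": "arm_command", "arguments": {
  "increments": [
    [-0.006,0,0.005,-0.001,0.05,0.001,230],
    [-0.011,-0.001,0.01,-0.002,0.1,0.001,230],
    [-0.017,-0.001,0.015,-0.003,0.146,0.002,230],
    [-0.017,-0.001,0.015,-0.003,0.146,0.002,230],
    [-0.017,-0.001,0.015,-0.003,0.146,0.002,230]
  ]
}}

```text
time_s: 6.25
tool_pos: [0.5167, -0.1369, 0.162]
orientation: [0.077, 0.965, -0.021, 0.249]
force: [-0.2, 0.8, -0.2]
opening: 0.0235
```

Run:
```python
from h import *
where(); inc(*seat(.09)); inc(*seat(.024)); print(get_state()["joint_pos"].round(3))
```

```text
t 6.25 r(mm) 89.74 y 1.32 perp -0.54 roterr [-0.0009  0.0005 -0.0054] F [-0.2  0.8 -0.2] Fr -0.0 T [ 0.03  0.28 -0.01] op 0.0235
inc [0.0006, -0.0013, -0.0003] [0.0009, -0.0005, 0.0054] rows>= 0.0
inc [0.0005, -0.0013, 0.0657] [0.0009, -0.0005, 0.0054] rows>= 1.3
[-0.408  0.221  2.104  0.356  0.344 -2.127]
```

>>> {"name": "arm_command", "arguments": {
  "increments": [
    [0,-0.001,0.02,0.001,0,0.005,230],
    [0,-0.001,0.04,0.001,0,0.005,230],
    [0.001,-0.001,0.055,0.001,0,0.005,230],
    [0.001,-0.001,0.066,0.001,0,0.005,230],
    [0.001,-0.001,0.066,0.001,0,0.005,230]
  ]
}}

```text
time_s: 6.75
tool_pos: [0.5464, -0.1418, 0.1023]
orientation: [0.078, 0.965, -0.02, 0.248]
force: [0.5, -0.2, 0.5]
opening: 0.0236
```

Run:
```python
from h import *
where(); inc(*seat(.019)); inc(*seat(.013)); print(get_state()["joint_pos"].round(3))
im,C=shot("near1")
cv2.imwrite("pics/near1c.png",cv2.resize(im[150:270,210:440],None,fx=3.4,fy=3.4,interpolation=cv2.INTER_CUBIC))
```

```text
t 6.75 r(mm) 22.9 y 1.3 perp 2.14 roterr [-0.0009  0.0028 -0.0034] F [ 0.5 -0.2  0.5] Fr 0.2 T [ 0.11  0.3  -0.03] op 0.0236
inc [-0.002, -0.0013, 0.0039] [0.0009, -0.0028, 0.0034] rows>= 0.1
inc [-0.0021, -0.0013, 0.0099] [0.0009, -0.0028, 0.0034] rows>= 0.2
[-0.39   0.386  2.071  0.52   0.221 -2.283]
```

View pics/near1c.png

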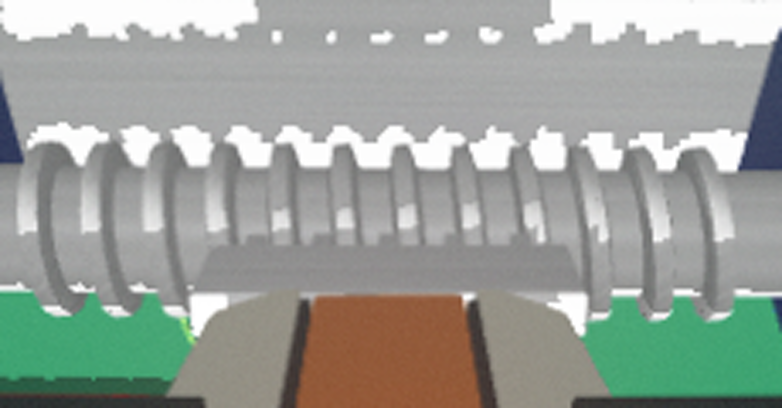

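>>> {"name": "arm_command", "arguments": {
  "increments": [
    [-0.002,-0.0015,0.0,0.001,-0.003,0.003,230],
    [-0.002,-0.0015,0.002,0.001,-0.003,0.003,230],
    [-0.002,-0.0015,0.003,0.001,-0.003,0.003,230],
    [-0.002,-0.0015,0.003,0.001,-0.003,0.003,230]
  ]
}}

```text
time_s: 7.2
tool_pos: [0.5494, -0.144, 0.1016]
orientation: [0.079, 0.965, -0.021, 0.25]
force: [-0.2, 0.5, -1.4]
opening: 0.0241
```

Run:
```python
from h import *
where(); inc(*seat(.013))
```

```text
t 7.2 r(mm) 20.67 y -0.43 perp -0.55 roterr [ 0.0004 -0.0012 -0.0001] F [-0.2  0.5 -1.4] Fr -1.1 T [ 0.05  0.28 -0.06] op 0.0241
inc [0.0005, 0.0004, 0.0077] [-0.0004, 0.0012, 0.0001] rows>= 0.2
```

>>> {"name": "arm_command", "arguments": {
  "increments": [
    [0.0005,0,0.001,0,0,0,230],
    [0.0005,0,0.002,0,0,0,230],
    [0.0005,0,0.003,0,0,0,230],
    [0.0005,0,0.003,0,0,0,230]
  ]
}}

```text
time_s: 7.6
tool_pos: [0.5504, -0.1442, 0.0985]
orientation: [0.079, 0.965, -0.021, 0.25]
force: [0.0, -0.9, -0.8]
opening: 0.0241
```

Run:
```python
from h import *
where()
```

```text
t 7.6 r(mm) 17.54 y -0.38 perp 0.03 roterr [ 0.0003 -0.001  -0.0001] F [ 0.  -0.9 -0.8] Fr -0.7 T [0.09 0.24 0.02] op 0.0241
```

>>> {"name": "arm_command", "arguments": {
  "increments": [
    [0,0,0.001,0,0,0,230],
    [0,0,0.002,0,0,0,230],
    [0,0,0.0025,0,0,0,230],
    [0,0,0.0025,0,0,0,230]
  ]
}}

```text
time_s: 8.0
tool_pos: [0.5516, -0.1444, 0.0963]
orientation: [0.079, 0.965, -0.021, 0.25]
force: [0.2, -0.7, -0.6]
opening: 0.0238
```

Run:
```python
from h import *
where()
```

```text
t 8.0 r(mm) 14.97 y -0.39 perp 0.06 roterr [ 0.0003 -0.001  -0.0001] F [ 0.2 -0.7 -0.6] Fr -0.7 T [ 0.1   0.29 -0.01] op 0.0238
```

>>> {"name": "arm_command", "arguments": {
  "increments": [
    [0,0,0.0007,0,0,0,230],
    [0,0,0.0014,0,0,0,230],
    [0,0,0.002,0,0,0,230],
    [0,0,0.002,0,0,0,230]
  ]
}}

```text
time_s: 8.4
tool_pos: [0.5526, -0.1445, 0.0947]
orientation: [0.079, 0.965, -0.021, 0.25]
force: [-1.8, 0.4, 3.6]
opening: 0.0239
```

Run:
```python
from h import *
where()
```

```text
t 8.4 r(mm) 13.1 y -0.36 perp 0.02 roterr [ 0.0003 -0.0011 -0.0001] F [-1.8  0.4  3.6] Fr 4.1 T [ 0.03  0.4  -0.01] op 0.0239
```

>>> {"name": "arm_command", "arguments": {
  "increments": [
    [0,0,0.0002,0,0,0,230],
    [0,0,0.0004,0,0,0,230],
    [0,0,0.0004,0,0,0,230],
    [0,0,0.0004,0,0,0,230],
    [0,0,0.0004,0,0,0,230],
    [0,0,0.0004,0,0,0,230],
    [0,0,0.0004,0,0,0,230],
    [0,0,0.0004,0,0,0,230]
  ]
}}

```text
time_s: 9.2
tool_pos: [0.5527, -0.1445, 0.0946]
orientation: [0.079, 0.965, -0.021, 0.25]
force: [-6.6, 1.6, 8.5]
opening: 0.0238
```

Run:
```python
from h import *
where()
im,C=shot("seat1")
cv2.imwrite("pics/seat1c.png",cv2.resize(im[150:270,210:440],None,fx=3.4,fy=3.4,interpolation=cv2.INTER_CUBIC))
where()
```

```text
t 9.2 r(mm) 13.0 y -0.35 perp -0.07 roterr [ 0.0002 -0.0014 -0.0001] F [-6.6  1.6  8.5] Fr 10.7 T [ 0.08  0.62 -0.05] op 0.0238
t 9.25 r(mm) 13.0 y -0.35 perp -0.05 roterr [ 0.0002 -0.0014 -0.0003] F [-6.1  1.4  8.3] Fr 10.3 T [ 0.03  0.66 -0.08] op 0.024
```

View pics/seat1c.png

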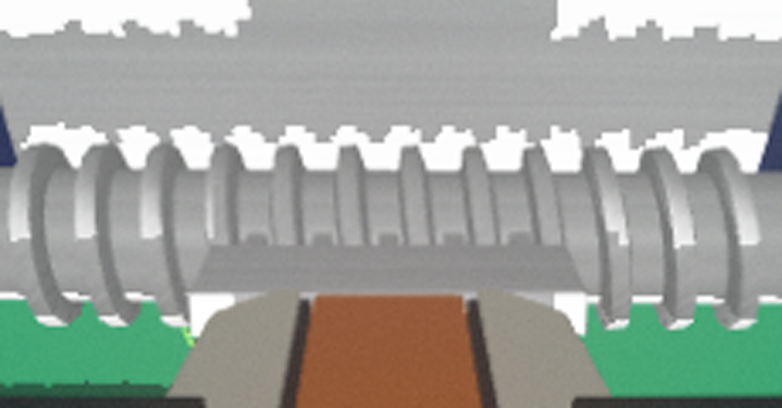

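>>> {"name": "arm_command", "arguments": {
  "increments": [
    [0,0,-0.0003,0,0,0,230],
    [0,0,-0.0003,0,0,0,230],
    [0,0,-0.0003,0,0,0,230],
    [0,0,-0.0003,0,0,0,230],
    [0,0,-0.0003,0,0,0,230],
    [0,0,-0.0003,0,0,0,230],
    [0,0,-0.0003,0,0,0,230],
    [0,0,-0.0003,0,0,0,230]
  ]
}}

```text
time_s: 10.05
tool_pos: [0.5525, -0.1445, 0.0948]
orientation: [0.079, 0.965, -0.021, 0.25]
force: [-0.2, 0.2, -0.2]
opening: 0.024
```

Run:
```python
from h import *
where()
for n in("mod1","app1"):
    im,C=load(n)
    for b in blobs(im,(20,120,80),(33,255,255),300): print(n,b[0],b[1])
im,C=load("mod1"); g=cv2.inRange(cv2.cvtColor(im,cv2.COLOR_BGR2HSV),(20,120,80),(33,255,255))
# holder via top: outline quad
t=cv2.imread("pics/top0.png");C=cam("top")
m=cv2.inRange(cv2.cvtColor(t,cv2.COLOR_BGR2HSV),(20,120,80),(33,255,255));m[:,:420]=0
c=max(cv2.findContours(m,0,2)[0],key=cv2.contourArea);a=cv2.approxPolyDP(c,2.0,True)[:,0];print(a.tolist(),onz(C,a,0.0).round(3).tolist())
# view pose above holder: compute
inc(*campose([.505,-.365,.03],-26,0,.30))
```

```text
t 10.05 r(mm) 13.28 y -0.35 perp -0.01 roterr [ 0.0002 -0.0013 -0.0002] F [-0.2  0.2 -0.2] Fr -0.1 T [0.07 0.26 0.01] op 0.024
mod1 9028 [74.5, 131.4]
mod1 871 [534.8, 318.7]
mod1 568 [110.1, 327.3]
mod1 5079 [478.0, 380.9]
app1 8391 [74.8, 123.3]
app1 5863 [339.2, 383.7]
[[455, 175], [443, 199], [470, 212], [474, 203], [479, 202], [481, 188]] [[0.559, -0.35, 0.0], [0.487, -0.311, 0.0], [0.447, -0.39, 0.0], [0.474, -0.403, 0.0], [0.476, -0.418, 0.0], [0.519, -0.426, 0.0]]
tcp [ 0.499 -0.363  0.152] cam [ 0.433 -0.33   0.319] [ 0.225  0.974 -0.     0.   ]
inc [-0.0134, -0.2241, -0.0583] [0.0733, 0.5039, 0.2836] rows>= 4.6
```

>>> {"name": "arm_command", "arguments": {
  "increments": [
    [0,0,-0.003,0,0,0,230],
    [0,0,-0.01,0,0,0,230],
    [0,0,-0.03,0,0,0,230],
    [0,0,-0.06,0,0,0,230],
    [0,0,-0.09,0,0,0,230],
    [0,0,-0.11,0,0,0,230],
    [0,0,-0.11,0,0,0,230]
  ]
}}

```text
time_s: 10.75
tool_pos: [0.4997, -0.136, 0.1935]
orientation: [0.079, 0.964, -0.022, 0.252]
force: [-0.2, -0.4, -0.4]
opening: 0.0237
```

Run:
```python
from h import *
where()
def fr(P,o,yaw): d=P-np.r_[o[:2],0]; return np.c_[d@ux(yaw),d@uy(yaw),P[:,2]]
o=np.array([.4842,.2188,0])
o=np.array([.5069,.1362,0])+.085*uy(RY);print("rack org",o)
im,C=load("pre1");print("near edge",fr(onz(C,[[266,130],[425,132],[581,135]],.0),o,RY).round(4))
im,C=load("rack1");print("far edge",fr(onz(C,[[190,257],[335,257],[480,257]],0),o,RY).round(4))
t=cv2.imread("pics/top0.png");C=cam("top")
m=cv2.inRange(cv2.cvtColor(t,cv2.COLOR_BGR2HSV),(0,0,70),(180,60,255));m[:160]=0;m[245:]=0;m[:,:200]=0;m[:,330:]=0
c=max(cv2.findContours(m,0,2)[0],key=cv2.contourArea);r=cv2.minAreaRect(c);b=cv2.boxPoints(r);print("top rack",fr(onz(C,b,0.),o,RY).round(4).tolist())
m=cv2.inRange(cv2.cvtColor(t,cv2.COLOR_BGR2HSV),(20,120,80),(33,255,255));m[:,:420]=0
c=max(cv2.findContours(m,0,2)[0],key=cv2.contourArea);b=cv2.boxPoints(cv2.minAreaRect(c));P=onz(C,b,0.);print("holder",P.round(4).tolist(),P.mean(0))
for e in(P[1]-P[0],P[2]-P[1]): print(np.linalg.norm(e),np.degrees(np.arctan2(-e[0],e[1])))
im,C=load("mod1");m=cv2.inRange(cv2.cvtColor(im,cv2.COLOR_BGR2HSV),(20,120,80),(33,255,255));m[200:]=0;m[:,200:]=0
c=max(cv2.findContours(m,0,2)[0],key=cv2.contourArea);a=cv2.approxPolyDP(c,2.5,True)[:,0];print(a.tolist(),onz(C,a,0.0).round(4).tolist())
```

```text
t 10.75 r(mm) 125.5 y -0.65 perp -1.3 roterr [ 0.0015 -0.0052 -0.0005] F [-0.2 -0.4 -0.4] Fr -0.3 T [ 0.02  0.29 -0.05] op 0.0237
rack org [0.48461392 0.2182264  0.        ]
near edge [[-0.0448 -0.1288  0.    ]
 [-0.044   0.0004  0.    ]
 [-0.0445  0.1364  0.    ]]
far edge [[ 0.0359 -0.1277  0.    ]
 [ 0.0358  0.0025  0.    ]
 [ 0.0373  0.1335  0.    ]]
top rack [[0.0386, 0.1391, 0.0], [0.0387, -0.1297, 0.0], [-0.0482, -0.1297, 0.0], [-0.0479, 0.1375, 0.0]]
holder [[0.4847, -0.3102, 0.0], [0.5605, -0.3511, 0.0], [0.5135, -0.4383, 0.0], [0.4384, -0.3971, 0.0]] [ 0.49927684 -0.37416584  0.        ]
0.08611210138228131 -118.38275702727078
0.09906634187602818 151.66798745760266
[[30, 78], [33, 122], [28, 125], [0, 122], [0, 130], [5, 131], [2, 145], [34, 154], [36, 161], [123, 186], [127, 175], [131, 105], [39, 77]] [[0.4438, -0.3932, 0.0], [0.482, -0.4134, 0.0], [0.4836, -0.4205, 0.0], [0.4746, -0.4494, 0.0], [0.4819, -0.4545, 0.0], [0.484, -0.4495, 0.0], [0.4966, -0.4622, 0.0], [0.5124, -0.4317, 0.0], [0.5198, -0.434, 0.0], [0.5628, -0.3538, 0.0], [0.5517, -0.3439, 0.0], [0.4861, -0.3088, 0.0], [0.445, -0.3839, 0.0]]
```

Run:
```python
from h import *
p,Rt=grasp([.5065,-.373,.03],-28,26,.08);print(p);inc(p,Rt)
```

```text
[ 0.46082707 -0.34871527  0.1360577 ]
inc [0.0314, -0.2161, 0.0487] [0.1491, 0.0573, 0.2881] rows>= 4.5
```

>>> {"name": "arm_command", "arguments": {
  "increments": [
    [0.01,-0.043,0.0,0.03,0.011,0.058,230],
    [0.02,-0.086,0.0,0.06,0.023,0.115,230],
    [0.03,-0.13,0.01,0.09,0.034,0.173,230],
    [0.031,-0.173,0.025,0.119,0.046,0.23,230],
    [0.031,-0.216,0.049,0.149,0.057,0.288,230],
    [0.031,-0.216,0.049,0.149,0.057,0.288,230],
    [0.031,-0.216,0.049,0.149,0.057,0.288,230]
  ]
}}

```text
time_s: 11.45
tool_pos: [0.4609, -0.3487, 0.1343]
orientation: [0.236, 0.946, -0.054, 0.217]
force: [0.0, 0.6, -0.9]
opening: 0.0238
```

Run:
```python
from h import *
s=get_state();print(s["tool_pos"],s["joint_pos"].round(2))
p,Rt=grasp([.5065,-.373,.03],-28,26,.08);inc(p,Rt)
im,C=shot("hold1"); r,_=load("pre1")
def fr(P,o,yaw): d=P-np.r_[o[:2],0]; return np.c_[d@ux(yaw),d@uy(yaw),P[:,2]]
m=cv2.inRange(cv2.cvtColor(im,cv2.COLOR_BGR2HSV),(20,120,60),(33,255,255));m[300:]=0
c=max(cv2.findContours(m,0,2)[0],key=cv2.contourArea);a=cv2.approxPolyDP(c,2,True)[:,0];print(a.tolist());print(fr(onz(C,a,0.0),[.5065,-.373],-28).round(4).tolist())
cv2.imwrite("pics/cmp.png",np.vstack([cv2.resize(im[100:260,190:456],None,fx=2,fy=2,interpolation=cv2.INTER_CUBIC),cv2.resize(r[110:240,190:456],None,fx=2,fy=2,interpolation=cv2.INTER_CUBIC)]))
```

```text
[ 0.46091298 -0.34872373  0.13425423] [-0.79  0.35  1.98  0.35  0.4  -2.16]
inc [-0.0007, -0.0, -0.0017] [0.0005, -0.0022, -0.0009] rows>= 0.0
[[273, 127], [277, 178], [269, 189], [271, 204], [271, 196], [275, 198], [276, 209], [372, 208], [278, 206], [278, 193], [281, 192], [279, 190], [314, 190], [315, 195], [341, 195], [342, 190], [354, 190], [355, 194], [356, 190], [362, 190], [370, 198], [374, 198], [370, 200], [373, 200], [374, 206], [381, 210], [378, 209], [378, 205], [382, 206], [385, 190], [376, 179], [381, 128]]
[[-0.049, -0.0411, 0.0], [0.0042, -0.0424, 0.0], [0.0173, -0.0512, 0.0], [0.0365, -0.0512, 0.0], [0.0261, -0.0501, 0.0], [0.0287, -0.0465, 0.0], [0.0432, -0.0468, 0.0], [0.0418, 0.0489, 0.0], [0.0392, -0.0445, 0.0], [0.0223, -0.043, 0.0], [0.0211, -0.04, 0.0], [0.0186, -0.0417, 0.0], [0.0186, -0.0084, 0.0], [0.0248, -0.0076, 0.0], [0.0248, 0.0174, 0.0], [0.0186, 0.0182, 0.0], [0.0185, 0.0296, 0.0], [0.0235, 0.0309, 0.0], [0.0185, 0.0315, 0.0], [0.0185, 0.0372, 0.0], [0.0286, 0.0458, 0.0], [0.0286, 0.0497, 0.0], [0.0312, 0.046, 0.0], [0.0312, 0.0489, 0.0], [0.0391, 0.0507, 0.0], [0.0445, 0.0582, 0.0], [0.0432, 0.0551, 0.0], [0.0378, 0.0545, 0.0], [0.0391, 0.0586, 0.0], [0.0185, 0.0592, 0.0], [0.0053, 0.0493, 0.0], [-0.0481, 0.0481, 0.0]]
```

View pics/cmp.png

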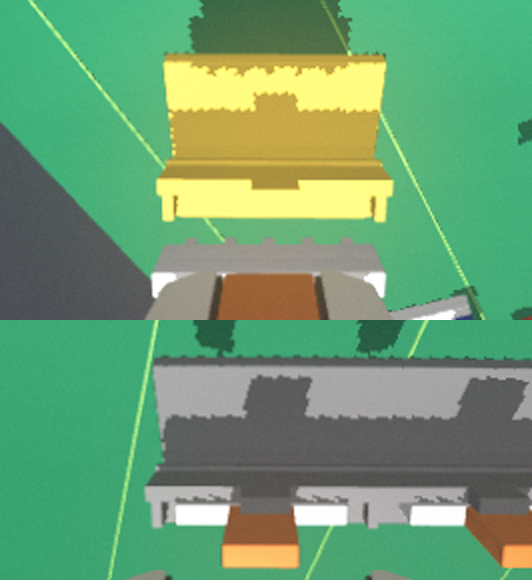

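```bash
cat >> h.py <<'E'
def fr(P,o,yaw): d=P-np.r_[o[:2],0]; return np.c_[d@ux(yaw),d@uy(yaw),P[:,2]]
E
python3 - <<'E'
from h import *
im,C=load("hold1")
m=cv2.inRange(cv2.cvtColor(im,cv2.COLOR_BGR2HSV),(20,120,60),(33,255,255))
def edge(C,m,cols):
    return [np.argmax(m[:,c]>0)-.5 for c in cols]
cols=np.arange(278,378,4);v=edge(C,m,cols);k=np.polyfit(cols,v,1);print(v[:6],v[-6:])
P=onz(C,np.c_[[280,375],np.polyval(k,[280,375])],0);d=P[1]-P[0];yaw=np.degrees(np.arctan2(-d[0],d[1]));print("yaw",yaw)
# front bar bottom line
H=fr(P,[.5065,-.373],yaw);print("edge x",H)
im,C=load("pre1");hs=cv2.cvtColor(im,cv2.COLOR_BGR2HSV);m2=cv2.inRange(hs,(0,0,60),(180,60,255));m2[:120]=0
cols=np.arange(275,570,10);v=edge(C,m2,cols);print(v[:4],v[-4:]);k=np.polyfit(cols,v,1)
P=onz(C,np.c_[[280,560],np.polyval(k,[280,560])],0);d=P[1]-P[0];print("rack yaw",np.degrees(np.arctan2(-d[0],d[1])),fr(P,[.4846,.2182],RY))
E
```

```text
[np.float64(126.5), np.float64(126.5), np.float64(126.5), np.float64(126.5), np.float64(126.5), np.float64(126.5)] [np.float64(126.5), np.float64(126.5), np.float64(126.5), np.float64(127.5), np.float64(127.5), np.float64(127.5)]
yaw -28.34948929421928
edge x [[-0.04936207 -0.03555977  0.        ]
 [-0.04936207  0.04276453  0.        ]]
[np.float64(128.5), np.float64(128.5), np.float64(128.5), np.float64(128.5)] [np.float64(131.5), np.float64(131.5), np.float64(132.5), np.float64(132.5)]
rack yaw 15.299876873948419 [[-0.04684055 -0.11724234  0.        ]
 [-0.04724657  0.11567821  0.        ]]
```

```bash
cat >> h.py <<'E'
HY=-28.35
def hold(off,dx=.0015):
    Rt=frame(HY,26); t=np.array([.5065,-.373,.0646])+(-.018+dx)*ux(HY)+.0037*uy(HY); return t-off*Rt.apply([0,0,1]),Rt
E
python3 - <<'E'
from h import *
inc(*hold(.06)); inc(*hold(.015));print(hold(0)[0])
E
```

```text
inc [-0.0008, 0.0033, 0.0188] [0.0035, -0.0012, 0.0057] rows>= 0.4
inc [-0.0009, 0.0031, 0.0638] [0.0035, -0.0012, 0.0057] rows>= 1.3
[ 0.49373592 -0.36190864  0.0646    ]
```

>>> {"name": "arm_command", "arguments": {
  "increments": [
    [-0.001,0.003,0.01,0.003,-0.001,0.006,230],
    [-0.001,0.003,0.025,0.003,-0.001,0.006,230],
    [-0.001,0.003,0.045,0.003,-0.001,0.006,230],
    [-0.001,0.003,0.058,0.003,-0.001,0.006,230],
    [-0.001,0.003,0.064,0.003,-0.001,0.006,230],
    [-0.001,0.003,0.064,0.003,-0.001,0.006,230]
  ]
}}

```text
time_s: 12.1
tool_pos: [0.4882, -0.3584, 0.0773]
orientation: [0.239, 0.945, -0.054, 0.218]
force: [-0.1, -0.1, 0.1]
opening: 0.0235
```

Run:
```python
from h import *
inc(*hold(0));s=get_state();print(s["force"].round(1),s["ft_torque"].round(2),s["joint_pos"].round(2))
im,C=shot("hold2")
```

```text
inc [-0.0003, -0.0004, 0.0143] [0.001, -0.0011, 0.0] rows>= 0.3
[-0.1 -0.1  0.1] [0.15 0.26 0.04] [-0.76  0.5   1.94  0.42  0.29 -2.22]
```

>>> {"name": "arm_command", "arguments": {
  "increments": [
    [0,0,0.004,0,0,0,230],
    [0,0,0.008,0,0,0,230],
    [0,0,0.011,0,0,0,230],
    [0,0,0.012,0,0,0,230],
    [0,0,0.012,0,0,0,230]
  ]
}}

```text
time_s: 12.65
tool_pos: [0.4928, -0.3611, 0.0671]
orientation: [0.239, 0.945, -0.055, 0.218]
force: [0.5, 0.2, -0.2]
opening: 0.024
```

Run:
```python
from h import *
inc(*hold(0));s=get_state();print(s["force"].round(1),s["ft_torque"].round(2))
im,C=shot("hold3")
```

```text
inc [-0.0, -0.0002, 0.0027] [0.0007, -0.0006, -0.0001] rows>= 0.1
[ 0.5  0.2 -0.2] [ 0.15  0.23 -0.02]
```

Lower gently by up to 3.5 mm until contact.

>>> {"name": "arm_command", "arguments": {
  "increments": [
    [0,0,0.001,0,0,0,230],
    [0,0,0.002,0,0,0,230],
    [0,0,0.0025,0,0,0,230],
    [0,0,0.0025,0,0,0,230]
  ]
}}

```text
time_s: 13.1
tool_pos: [0.4937, -0.3617, 0.0651]
orientation: [0.239, 0.945, -0.055, 0.218]
force: [-2.5, 1.4, 3.1]
opening: 0.0237
```

Run:
```python
from h import *
inc(*hold(0));s=get_state();print(s["tool_pos"],s["force"].round(1),s["ft_torque"].round(2))
```

```text
inc [0.0001, -0.0002, 0.0005] [0.0007, -0.0003, -0.0001] rows>= 0.0
[ 0.49369026 -0.36167318  0.0651109 ] [-2.5  1.4  3.1] [ 0.18  0.37 -0.02]
```

>>> {"name": "arm_command", "arguments": {
  "increments": [
    [0.0005,0,0,0,0,0,230],
    [0.001,0,0,0,0,0,230],
    [0.001,0,0,0,0,0,230]
  ]
}}

```text
time_s: 13.4
tool_pos: [0.493, -0.3614, 0.0648]
orientation: [0.239, 0.945, -0.055, 0.218]
force: [-0.2, 0.7, 1.3]
opening: 0.0239
```

Run:
```python
from h import *
inc(*hold(0));s=get_state();f=s["force"];print(f.round(1),"tool",R.from_quat(s["orientation"]).inv().apply(f).round(1),s["ft_torque"].round(2))
```

```text
inc [-0.0008, -0.0001, 0.0006] [0.0006, 0.0, -0.0] rows>= 0.0
[-0.2  0.7  1.3] tool [-0.1  0.5 -1.4] [ 0.04  0.18 -0.01]
```

>>> {"name": "arm_command", "arguments": {
  "increments": [
    [0.0005,0,0,0,0,0,230],
    [0.001,0,0,0,0,0,230],
    [0.001,0,0,0,0,0,230]
  ]
}}

```text
time_s: 13.7
tool_pos: [0.4927, -0.3613, 0.0647]
orientation: [0.239, 0.945, -0.055, 0.219]
force: [5.0, -0.2, 0.0]
opening: 0.0237
```

Run:
```python
from h import *
inc(*hold(0));s=get_state();f=s["force"];print(f.round(1),"tool",R.from_quat(s["orientation"]).inv().apply(f).round(1),s["ft_torque"].round(2))
```

```text
inc [-0.0011, -0.0001, 0.0006] [0.0002, 0.0013, -0.0001] rows>= 0.0
[ 5.  -0.2  0. ] tool [-4.1  2.2  2. ] [-0.07 -0.69  0.07]
```

>>> {"name": "arm_command", "arguments": {
  "increments": [
    [0,0,0,0,0,0,180],
    [0,0,0,0,0,0,150],
    [0,0,0,0,0,0,118],
    [0,0,0,0,0,0,118],
    [0,0,0,0,0,0,118]
  ]
}}

```text
time_s: 14.2
tool_pos: [0.4926, -0.3612, 0.0646]
orientation: [0.239, 0.945, -0.055, 0.219]
force: [-0.3, -0.6, 0.5]
opening: 0.0494
```

>>> {"name": "arm_command", "arguments": {
  "increments": [
    [0,0,-0.01,0,0,0,118],
    [0,0,-0.03,0,0,0,118],
    [0,0,-0.05,0,0,0,118],
    [0,0,-0.08,0,0,0,118],
    [0,0,-0.08,0,0,0,118]
  ]
}}

```text
time_s: 14.7
tool_pos: [0.4616, -0.3449, 0.1399]
orientation: [0.238, 0.944, -0.056, 0.22]
force: [1.0, 0.5, -0.1]
opening: 0.05
```

Run:
```python
from h import *
s=get_state();print(s["tool_pos"],s["opening"],s["force"].round(1))
im,C=shot("rel1")
for b in blobs(im,(5,150,60),(18,255,255),60): print(b)
O=np.array([.5065,-.373,.03])-.003*ux(HY)+.0037*uy(HY);L=frame(HY,26).apply([0,0,-1])
print("pred tab top corners",proj(C,[O+.074*L+y*uy(HY) for y in(-.012,0,.012)]).round(1).tolist())
```

```text
[ 0.46155071 -0.3448683   0.13986456] 0.049988517423088734 [ 1.   0.5 -0.1]
(661, [325.1, 208.3], ((324.5, 209.0), (26.0, 35.0), 90.0))
(262, [580.5, 347.0], ((580.0942993164062, 347.6697998046875), (7.692190647125244, 36.40054702758789), 15.945395469665527))
(358, [72.8, 366.1], ((72.9587173461914, 365.8624267578125), (52.009971618652344, 7.6626105308532715), 73.3007583618164))
(296, [386.3, 370.8], ((379.5, 369.0), (10.0, 51.0), 90.0))
pred tab top corners [[304.8, 216.3], [323.3, 216.3], [341.7, 216.4]]
```

>>> {"name": "arm_command", "arguments": {
  "increments": [
    [0,0,-0.04,0,0,0,60],
    [0,0.03,-0.08,0,0.05,0,0],
    [0,0.07,-0.12,0,0.1,0,0],
    [0,0.11,-0.13,0,0.15,0,0],
    [0.02,0.15,-0.13,0,0.2,0,0],
    [0.05,0.19,-0.13,0,0.2,0,0],
    [0.05,0.19,-0.13,0,0.2,0,0]
  ]
}}

```text
time_s: 15.45
tool_pos: [0.4609, -0.1245, 0.2305]
orientation: [0.241, 0.962, -0.031, 0.123]
force: [0.1, 0.0, -0.5]
opening: 0.0928
```

Run:
```python
from h import *
s=get_state();print(s["tool_pos"])
ims={n:snapshot(n) for n in("top","scene")}
P={}
for n in ims:
    C=cam(n); cv2.imwrite(f"pics/{n}_end.png",ims[n])
    for nm,lo,hi,z in(("orange",(5,150,100),(16,255,255),.09),("yellow",(20,120,100),(33,255,255),.03)):
        for b in blobs(ims[n],lo,hi,30):
            q=onz(C,[b[1]],z)[0].round(3)
            if b[0]<1500 and .3<q[0]<.8: print(n,nm,b[0],b[1],q)
    d=cv2.absdiff(ims[n],cv2.imread(f"pics/{n}0.png")).max(2)
    for nm,xy in(("jar",(.71,.074,.03)),("wheel",(.65,.209,.01)),("driver",(.70,-.27,.01))):
        u=proj(C,[xy])[0].astype(int);print(n,nm,u,"changed px",int((d[u[1]-14:u[1]+14,u[0]-18:u[0]+18]>45).sum()))
```

```text
[ 0.46086369 -0.12448123  0.23052296]
top orange 42 [466.4, 196.4] [ 0.484 -0.355  0.09 ]
top orange 48 [264.9, 208.0] [0.46  0.212 0.09 ]
top orange 49 [237.1, 216.1] [0.438 0.29  0.09 ]
top yellow 172 [268.3, 145.6] [0.653 0.209 0.03 ]
top yellow 718 [462.4, 194.0] [ 0.498 -0.361  0.03 ]
top jar [313 126] changed px 0
top wheel [269 147] changed px 0
top driver [427 128] changed px 0
scene orange 70 [385.9, 165.3] [0.448 0.29  0.09 ]
scene orange 76 [366.3, 176.2] [0.47  0.211 0.09 ]
scene orange 99 [185.2, 233.7] [ 0.494 -0.353  0.09 ]
scene yellow 192 [389.8, 233.5] [0.656 0.21  0.03 ]
scene yellow 639 [189.0, 255.0] [ 0.526 -0.364  0.03 ]
scene jar [354 262] changed px 0
scene wheel [387 235] changed px 0
scene driver [234 301] changed px 0
```

```bash
python3 -c "
from workcell import hand_in; print(hand_in())"
```

```text
the job is handed in; nothing more can be done
None
```

The fitting leaf is in the yellow holder, and the job is handed in at about 15.5 s of the 72 s allowed.

**Choosing the leaf:** Wrist pictures showed a thread pitch of about 11.9 mm on the middle module. The leaf at the y = −85 mm place of the rack measured 12 mm, so I tried that one first. It fitted, so I never lifted the other two.

**Seating:** I brought the leaf in tilted 29° from the robot's side. I had planned 38°, but at that tilt joint 6 came to its −2.87 limit and the wrist was near a singularity, so I backed off. All five teeth went between the crests, and contact came at about 13.1 mm from the axis, against 13 mm for a full seat. I held it there for about 1.6 s, at about 10 N for most of the first half and nearly unloaded after. The 10 N was higher than I intended.

**Placing:** I lowered the leaf into the holder until it touched the ledge at about 3 N, then the back board at about 5 N, and released it.

**Last checks:**
- **Leaf in the holder:** after release the wrist picture put its tab within about 2 pixels sideways of where it should be. The top and scene pictures also show it at the holder.
- **Other two leaves:** their tabs are at the same pixels as at the start.
- **Jar, wheel and screwdriver:** no changed pixels around them in either picture.
- **Robot:** clear, with the gripper open.

The end pictures were checked only by colour masks and pixel differences, because all 12 viewings were used. No check failed. The only disagreement was two estimates of the holder's position that differed by about 2 mm, which I settled by feeling for the ledge and board.

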